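Eject a vial from the sloped block and stand it in the ring

TASK

On the dispensing counter, two amber vials are sunk in a sloped wooden block. Press down the steel lever that belongs to the vial with the wide cap (as wide as its body) and let go, so that its ejector pin lifts the vial out of its well; then grip the raised vial, draw it out and lower it upright into the steel ring on the wooden stand, right down onto the wood before you let go. Leave the narrow-capped vial down in its well and do not knock the other things about.

Things in the scene. Friction and masses are not known exactly. Their poses are not given: they have to be found in the camera images.
- vial: The wanted vial: amber glass cylinder 30 mm in diameter and 46 mm tall, with a white cap also 30 mm in diameter and 24 mm tall (70 mm in all), 30 to 65 g. Origin: centre of its underside; z along its axis to the cap. At first sunk in either well of the block, its cap top 2 mm below the sloping face, leaning 25 degrees from vertical, the cap end towards the block's front.
- other_vial: The vial to leave alone, in the other well: same amber body and overall height, but its white cap is only 18 mm in diameter. Origin and axes as for the wanted vial.
- block: Fixed wooden block, 180 mm wide. Origin: on the table under the middle of its sloping top face; x to its rear, y to its left, z up. The flat top slopes down to the front (-x) at 25 degrees like a lectern (outward normal (-0.423, 0, 0.906) in this frame), 78 mm down the slope by 164 mm wide. Two wells run square into it, 40 mm left (y = +0.04) and right (y = -0.04) of the middle.
- face (a point): Middle of the block's sloping top face, between the two well mouths, 140 mm above the table. The wells are 32 mm in diameter and 72 mm deep, with an ejector hole in the floor. Fully pressed, a lever lifts its vial about 32 mm along the well (cap top about 30 mm proud of the face, along its normal); the vial stays there when the lever is let go.
- lever_left (a joint): Steel rocker of the left well (y = +0.04 of the block), pivoted 50 mm in front of the block's origin at 42 mm height, its paddle sticking out in front. 0 = up (pin down, at rest), 0.40 rad = fully pressed (pin up, at its stop). Pressing the paddle down takes about 3 to 5 N; it is stiff enough to stay where it is left.
- lever_right (a joint): The same for the right well (y = -0.04 of the block).
- pad_left (a point): Centre of the upper face of the left lever's paddle, a 34 mm square steel plate 6 mm thick, 70 mm in front of the pivot and in line with its well. It is about 59 mm above the table when up and 31 mm when fully pressed, tilting with the lever.
- pad_right (a point): The same for the right lever's paddle.
- ring (a point): Centre of the ring on the top of the stand's wooden base, 12 mm above the table, where the underside of the vial must come to rest. The base is 100 mm square and fixed; the steel ring on it is 50 mm in outer and 42 mm in inner diameter and 24 mm high, open at the top, its axis vertical.
There are look-alikes about, which are no part of the job. Leave any blue, green or red look-alike of the part that bears ring alone.

How it is judged (in metres and radians):
On the way, in this order (a step that is already met when the one before it is completed fails the run):
1. the lever's pin has lifted the wide-capped vial at least 24 mm out of its well, and nothing grips it (height (world z) of vial above 0.0966 m and angle between vial's own z axis and vertical between 0.34 and 0.54 rad and contact force between vial and the fingers below 0.2 N and horizontal distance between vial and block below 0.06 m), for 0.2 s.
2. the vial, still gripped, is down in the ring within 6 mm of the wood (horizontal distance between vial and ring below 0.009 m and z of vial in the frame of ring below 0.006 m and contact force between vial and the fingers above 0.5 N), for 0.05 s.
At the end, for the whole second after the job is handed in: The wide-capped vial stands upright (within 6 degrees) and at rest in the steel ring, its underside on the wood (within 4 mm) and within 9 mm of the ring's centre, released; the narrow-capped vial is still down in its well (raised less than 7 mm) (horizontal distance between vial and ring below 0.009 m and z of vial in the frame of ring between -0.004 and 0.004 m and angle between vial's own z axis and vertical below 0.1 rad and linear speed of vial below 0.02 m/s and height (world z) of other_vial below 0.0812 m); the robot touches nothing.
It fails at once if the narrow-capped vial is lifted 12 mm or more, or shifted more than 20 mm (height (world z) of other_vial above 0.0857 m or distance of other_vial from where it was at the start of the episode above 0.02 m).
It fails at once if a bystander (weights, mortar, jar, bottle, packet) is shoved or knocked more than 40 mm (distance of any of weight_a, weight_b, mortar, jar, bottle, packet from where it was at the start of the episode above 0.04 m).
It also fails if it takes over 48 s, if anything falls off the work surface, if the arm or the gripper's body presses on something with over 40 N, if the wrist force passes 120 N, or if a joint passes its speed limit or range.

ROBOT

A 6-joint arm with a two-finger parallel gripper is mounted at the origin on the work surface. World frame = base frame: x ahead of the robot, y to its left, z up, the work surface at z = 0. Lengths are in mm, angles in degrees, forces in N, time in s.
With the tool pointing down it reaches from about 350 to 775 mm from the base axis. Payload 5.5 kg.
Tool frame: the origin (TCP) lies on the centre line of the jaws, within the pads' length; the fingertips stand 11 mm ahead of it and the grasp point (between the pads) lies 8 mm behind it; y points along the fingers, x is the direction in which the jaws open and shut, and the axes are right-handed (so a half turn about y gives the same grasp; the last joint's range is limited). The gripper opens to 85 mm and grips with 20 to 120 N. Pads are 22 mm wide; open, the fingers measure 114 mm over their backs; the gripper's body (76 mm by 85 mm) begins 54 mm behind the grasp point. The pads swing forward as they close: fully open they stand 13 mm farther back than shut.
Start: joints at [68.491, 17.945, 2.641, 74.691, 0, 82.002], TCP at [134.354, 559.124, 242.323] pointing down, gripper open.
Joint ranges: [-158.12, 158.12], [-49.38, 96.58], [-58.88, 72.47], [-126.05, 133.96], [-84.25, 85.87], [-180, 180]. Speed limits (degrees/s): [147.25, 147.25, 180, 180, 180, 180].

INTERFACE

Orientations are given as [roll, pitch, yaw] about the fixed x, y, z axes, in that order (R = Rz(yaw) Ry(pitch) Rx(roll)).
In Python, from plant import ctrl gives the robot as it stands.
- The arm moves only by the tool send_rows, never from a script. Its arguments are lists of equal length, an entry for each row: "twist": the turn, a rotation vector about the world's x, y, z in degrees, a list of three; "delta_pos": the shift along the world's x, y, z in m, a list of three; "hand": the finger opening in m, from 0 to 0.0854. A call has 1 to 8 rows; each row shifts and turns the commanded pose from where the row before left it; what a row does not reach is not made up. A row lasts 1/8 s, in which the tool goes at most 62.5 mm and 10.7 degrees, less where a joint would pass 70% of its speed; a pose out of reach is approached as far as the arm can. A call with a gripper value outside its range is refused whole. The fingers move at their own pace and stop on an object; the grip force is fixed at half the most. Time passes only in rows, so rows that do not move let the fingers close. It gives the time, the measured TCP pose, the force and the opening at its end, in the units of the state.
- ctrl.state(): the state, without advancing time (a new reading comes with each control period).
- ctrl.grab_frame(name): name is "scene" or "top"; returns (picture, depth): 384x512x3 uint8, red, green, blue; 384x512 float32, mm along the optical axis (not along the pixel's ray), 0 where there is no reading.
- ctrl.camera_info(name): a dict with "fov_y" (degrees; the focal length in pixels is half the picture's height over the tangent of half this angle, whatever the lens; pixels are square), "cx", "cy" (the principal point, pixels), "k1" (the pictures are not rectified: a ray, as slopes to the right and down, at radius r is drawn at 1 + k1 r^2 times it, then the intrinsics apply), "rvec" (rotation vector, rad) and "tvec" (3), from world to camera coordinates, as OpenCV has them. Camera axes: x right, y down, z forward; pixel columns grow to the right and rows downward; lengths in mm; the calibration is good to about 2 mm. A picture is of the moment at which its call begins. camera_info takes no time and is no camera call.
- ctrl.finish_job(): hands the job in, once; it reports no verdict.
The state is a dict: "time_s": time; "qpos": joint angles; "dq": joint speeds; "joint_efforts": joint torques, N m; "ee_pos": TCP position; "orientation": TCP orientation; "contact_force": force on the tool from outside, world axes, zero at the start; "torque": the same for the moment, N m; "opening": opening from 0.0 (shut) to 1.0 (fully open).
Only numpy, scipy, OpenCV 4.12 (cv2) and the standard library are available. Lean on these libraries where they do the work, as an engineer would, in place of code of your own. Each camera call takes 0.05 s, during which the arm holds its last target.

## Working session

There is one attempt and no reset: what is moved stays moved. The work goes in short steps, Python scripts to look and compute and a tool call to move; the robot and the scene stay as the last step left them, time stands still between calls to the robot, and variables do not carry over. Pictures are saved under pics/ and viewed, and the job is handed in when it is done.

Besides the shell and the picture viewer there is one more tool, called after "Call:" as a command line: name --argument value ..., lists and objects as JSON in quotes. send_rows: Moves the arm, as the interface text tells. Its arguments: {"type":"object","properties":{"twist":{"type":"array","items":{"type":"array","items":{"type":"number"}}},"delta_pos":{"type":"array","items":{"type":"array","items":{"type":"number"}}},"hand":{"type":"array","items":{"type":"number"}}},"required":["twist","delta_pos","hand"]}

```bash
mkdir -p pics; ls; cat > h.py <<'E'
import numpy as np, cv2
from plant import ctrl
def cam(n):
    i=ctrl.camera_info(n); f=192/np.tan(np.radians(i['fov_y'])/2)
    return i,f,cv2.Rodrigues(np.array(i['rvec'],float))[0],np.array(i['tvec'],float).ravel()
def ray(n,u,v):
    i,f,R,t=cam(n); d=np.array([(u-i['cx'])/f,(v-i['cy'])/f]); s=d.copy()
    for _ in range(30): s=d/(1+i['k1']*(s@s))
    return R,t,np.array([s[0],s[1],1.])
def pix(n,u,v,depth):
    R,t,s=ray(n,u,v); return R.T@(s*depth-t)
def onz(n,u,v,z):
    R,t,s=ray(n,u,v); c=-R.T@t; d=R.T@s; return c+d*(z-c[2])/d[2]
def proj(n,P):
    i,f,R,t=cam(n); p=R@np.asarray(P,float)+t; s=p[:2]/p[2]; s=s*(1+i['k1']*(s@s)); return s*f+[i['cx'],i['cy']]
def tri(a,b):
    (Ra,ta,sa),(Rb,tb,sb)=ray(*a),ray(*b)
    ca,cb=-Ra.T@ta,-Rb.T@tb; da,db=Ra.T@sa,Rb.T@sb
    x=np.linalg.lstsq(np.c_[da,-db],cb-ca,rcond=None)[0]
    p,q=ca+da*x[0],cb+db*x[1]; return (p+q)/2,np.linalg.norm(p-q)
E
python3 - <<'E'
from h import *
for n in('scene','top'):
    im,d=ctrl.grab_frame(n); cv2.imwrite(f'pics/{n}0.png',im[:,:,::-1]); np.savez(f'{n}0.npz',im=im,d=d)
    print(ctrl.camera_info(n),(d>0).mean())
print(ctrl.state())
E
```

```text
pics
{'fov_y': 56.78008708490672, 'cx': 254.1427338520689, 'cy': 191.8931788888139, 'k1': -0.029699619797709954, 'rvec': array([ 1.27632333,  2.00512317, -1.10168523]), 'tvec': array([ 100.99661649, -146.82935362, 1454.52736972])} 0.99578857421875
{'fov_y': 49.75264095154992, 'cx': 263.6303658859235, 'cy': 188.20696677754594, 'k1': -0.05411943992370807, 'rvec': array([ 2.15751513, -2.16741215,  0.11182807]), 'tvec': array([ 109.20021057,  454.42492487, 1075.03700158])} 0.9960835774739584
{'time_s': 0.1, 'qpos': array([ 6.84929267e+01,  1.79871740e+01,  2.58481703e+00,  7.46911014e+01,
       -2.61948178e-03,  8.20006514e+01]), 'dq': array([-0.00815802, -0.07799909,  0.06762836, -0.09744806, -0.06602164,
       -0.00596191]), 'joint_efforts': array([ 3.11331671e-03, -4.81726062e+01,  2.99243689e+01,  1.27766214e-02,
       -1.33087092e-04,  9.13406268e-06]), 'ee_pos': array([134.17749787, 558.68199864, 241.5008573 ]), 'orientation': array([-89.98958814,   0.09291352,  76.49228586]), 'contact_force': array([-0.00044489,  0.14103925, -0.05746009]), 'torque': array([-0.03578964, -0.00188796, -0.02580751]), 'opening': 1.0011721159271407}
```

View pics/scene0.png

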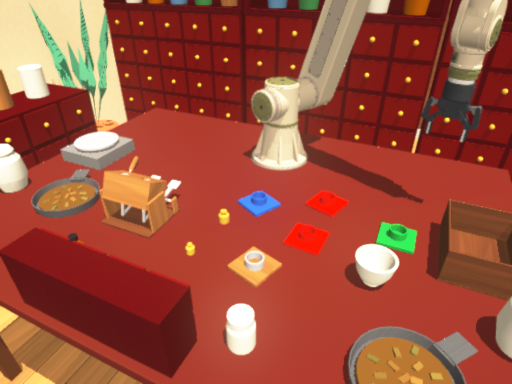

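View pics/top0.png

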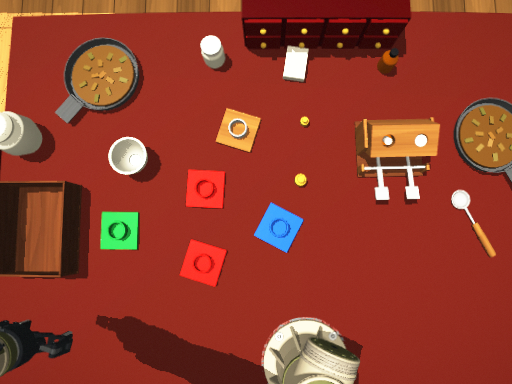

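```bash
python3 - <<'E'
from h import *
t=np.load('top0.npz');s=np.load('scene0.npz')
def crop(z,x0,y0,x1,y1,k): return cv2.resize(z['im'][y0:y1,x0:x1,::-1],None,fx=k,fy=k,interpolation=cv2.INTER_CUBIC)
cv2.imwrite('pics/c1.png',crop(t,345,105,445,205,6)); cv2.imwrite('pics/c2.png',crop(s,90,145,190,245,6)); 
cv2.imwrite('pics/c3.png',np.hstack([crop(t,210,100,270,160,6),crop(s,225,235,285,295,6)]))
E
```

```text
(no output)
```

View pics/c1.png

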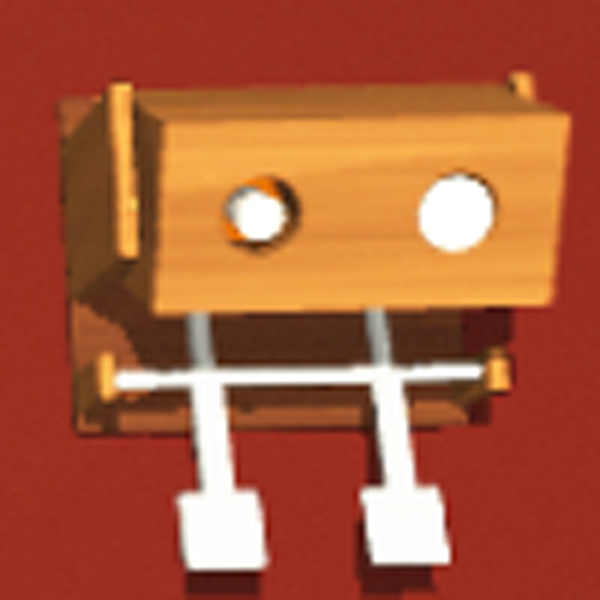

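View pics/c2.png

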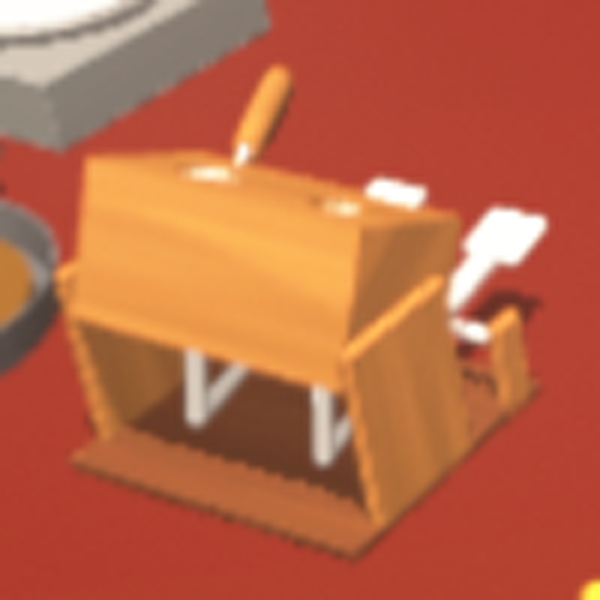

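View pics/c3.png

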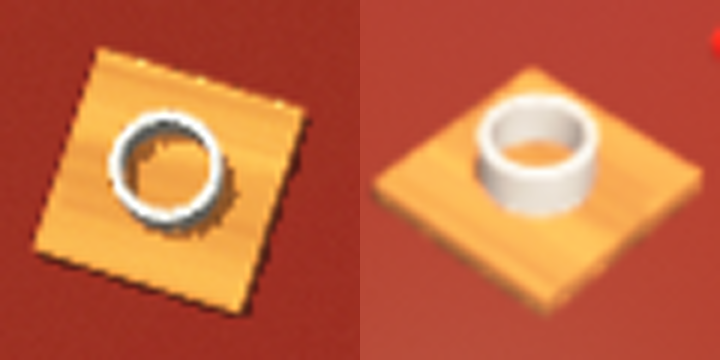

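```bash
cat > fit.py <<'E'
from h import *
from scipy.optimize import least_squares
def up(x,y,x0,y0): return np.array([x0+(x+.5)/6-.5,y0+(y+.5)/6-.5])
C1=lambda x,y:('top',up(x,y,345,105)); C2=lambda x,y:('scene',up(x,y,90,145))
C3=lambda x,y:('top',up(x,y,210,100)); C4=lambda x,y:('scene',up(x-360,y,225,235))
c,s=np.cos(np.radians(25)),np.sin(np.radians(25))
F=lambda a,y:np.array([a*c,y,140+a*s]); N=np.array([-s,0,c])
obs=[(C1(160,122),F(39,82)),(C1(570,113),F(39,-82)),(C1(553,302),F(-39,-82)),(C1(153,312),F(-39,82)),
(C1(457,212),F(0,-40)-2*N),(C1(258,216),F(0,40)-2*N),(C1(405,526),np.array([-120,-40,59])),(C1(222,531),np.array([-120,40,59])),
(C2(88,157),F(39,-82)),(C2(360,225),F(39,82)),(C2(460,213),F(-39,82)),(C2(212,174),F(0,-40)-2*N),(C2(343,209),F(0,40)-2*N),
(C2(395,193),np.array([-120,-40,59])),(C2(507,236),np.array([-120,40,59]))]
def W(p,P): 
    a=p[2];return np.array([p[0]+np.cos(a)*P[0]-np.sin(a)*P[1],p[1]+np.sin(a)*P[0]+np.cos(a)*P[1],P[2]+p[3]])
r=lambda p:np.concatenate([proj(o[0],W(p,P))-o[1] for o,P in obs])
f=least_squares(r,[520,-200,0,0],loss='soft_l1',x_scale=[1,1,.01,1])
print('block',f.x,np.degrees(f.x[2])); print(r(f.x).reshape(-1,2).round(1).tolist())
for nm,P in (('wide',F(0,-40)),('padR',(-120,-40,59)),('padL',(-120,40,59))): print(nm,W(f.x,np.array(P)))
def T(a,b): return tri((a[0],*a[1]),(b[0],*b[1]))
print('tri wide',T(C1(457,212),C2(212,174)),'narrow',T(C1(258,216),C2(343,209)))
print('tri padR',T(C1(405,526),C2(395,193)),'padL',T(C1(222,531),C2(507,236)))
print('ring rim',T(C3(168,167),C4(538,134)))
for a in((98,48),(305,108),(243,315),(35,250)): 
    o=C3(*a); print(onz(*(['top',*o[1],12])))
o=C3(168,167);print('rim z36',onz('top',*o[1],36)); o=C4(538,134);print(onz('scene',*o[1],36))
E
python3 fit.py
```

```text
block [ 5.57193983e+02 -2.34325387e+02  1.84473247e-02  1.16414672e+00] 1.056953851060235
[[0.4, -0.1], [-0.2, 0.2], [-0.7, 0.3], [-0.3, 0.0], [-0.4, -0.2], [0.2, -0.2], [0.1, 0.3], [-0.1, 0.2], [-0.1, -0.3], [0.0, 0.1], [0.3, 0.4], [-0.2, -0.1], [-0.4, -0.4], [-1.4, 1.0], [-0.1, -1.1]]
wide [ 557.93183425 -274.31858084  141.16414672]
padR [ 437.9522519  -276.53213426   60.16414672]
padL [ 436.47654962 -196.54574602   60.16414672]
tri wide (array([ 558.22239649, -274.99512699,  138.67116642]), np.float64(1.0275335194433877)) narrow (array([ 556.96309991, -194.02937316,  137.86491443]), np.float64(0.6979781289375495))
tri padR (array([ 437.2291933 , -272.8030347 ,   65.22092623]), np.float64(3.6932489541662226)) padL (array([ 436.94711492, -197.2551997 ,   56.06358255]), np.float64(1.5880028568042128))
ring rim (array([617.95938558, 177.02926401,  34.3759705 ]), np.float64(1.7118315101706132))
[680.42738881 210.1965248   12.        ]
[651.41437282 115.18739762  12.        ]
[555.27279724 143.57980644  12.        ]
[585.91261264 238.21295538  12.        ]
rim z36 [617.87871774 176.13182953  36.        ]
[619.24202303 178.57408672  36.        ]
```

Call:
send_rows --twist '[[0, 0, 2.5], [0, 0, 2.5], [0, 0, 2.5], [0, 0, 2.5], [0, 0, 2.5], [0, 0, 2], [0, 0, 0], [0, 0, 0]]' --delta_pos '[[0.045, -0.043, 0], [0.045, -0.043, 0], [0.045, -0.043, 0], [0.045, -0.043, 0], [0.045, -0.043, 0], [0.045, -0.043, 0], [0.004, -0.048, 0], [0.004, -0.048, 0]]' --hand '[0, 0, 0, 0, 0, 0, 0, 0]'

```text
time_s: 1.1
ee_pos: [412.6, 203.3, 241.7]
orientation: [-89.9, 0.0, 91.0]
contact_force: [0.1, 0.6, 0.7]
opening: -0.001
```

Call:
send_rows --twist '[[0, 0, 0], [0, 0, 0], [0, 0, 0], [0, 0, 0], [0, 0, 0], [0, 0, 0], [0, 0, 0], [0, 0, 0]]' --delta_pos '[[0, -0.053, 0], [0, -0.053, 0], [0, -0.053, 0], [0, -0.053, 0], [0.005, -0.053, 0], [0.005, -0.053, 0], [0.005, -0.053, 0], [0.005, -0.053, 0]]' --hand '[0, 0, 0, 0, 0, 0, 0, 0]'

```text
time_s: 2.1
ee_pos: [432.0, -220.6, 242.1]
orientation: [-90.0, -0.0, 91.0]
contact_force: [0.5, 0.6, -0.1]
opening: -0.006
```

Call:
send_rows --twist '[[0, 0, 0], [0, 0, 0], [0, 0, 0], [0, 0, 0]]' --delta_pos '[[0.002, -0.028, -0.045], [0.002, -0.028, -0.045], [0, 0, -0.035], [0, 0, 0]]' --hand '[0, 0, 0, 0]'

```text
time_s: 2.6
ee_pos: [434.0, -273.3, 114.3]
orientation: [-89.7, -0.3, 90.9]
contact_force: [1.1, -0.1, 0.2]
opening: -0.002
```

```bash
cat > look.py <<'E'
import sys
from h import *
def look(tag,boxes):
    for n,(x0,y0,x1,y1,k) in boxes.items():
        im,d=ctrl.grab_frame(n); np.savez(f'{n}{tag}.npz',im=im,d=d)
        cv2.imwrite(f'pics/{n}{tag}.png',cv2.resize(im[y0:y1,x0:x1,::-1],None,fx=k,fy=k,interpolation=cv2.INTER_CUBIC))
E
python3 - <<'E'
from look import *
look('1',{'scene':(90,95,210,245,4),'top':(345,105,465,225,5)})
s=ctrl.state();print(s['ee_pos'],s['contact_force'])
print(proj('top',s['ee_pos']),proj('scene',s['ee_pos']))
E
```

```text
[ 436.36411947 -274.71119579  117.86706558] [-0.77777605  0.23755661  1.02188629]
[419.6899492  190.85848831] [152.14420967 162.39702678]
```

View pics/scene1.png

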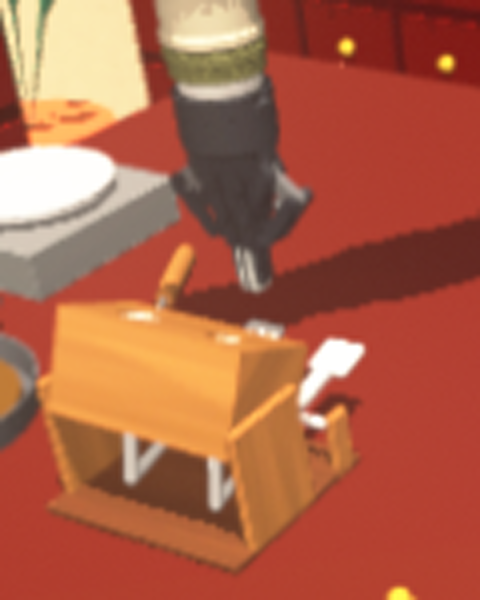

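View pics/top1.png

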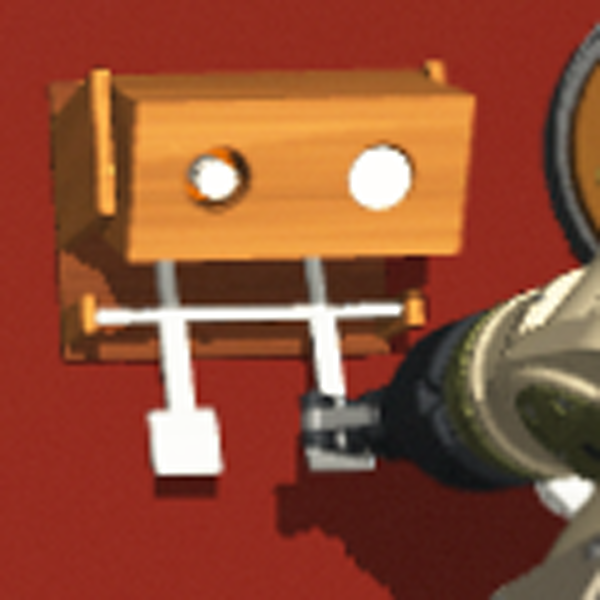

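Call:
send_rows --twist '[[0, 0, 0], [0, 0, 0], [0, 0, 0], [0, 0, 0], [0, 0, 0]]' --delta_pos '[[0, -0.001, -0.02], [0, 0, -0.018], [0, 0, -0.004], [0, 0, -0.004], [0, 0, -0.004]]' --hand '[0, 0, 0, 0, 0]'

```text
time_s: 3.32
ee_pos: [436.9, -276.4, 68.5]
orientation: [-90.1, 0.1, 91.0]
contact_force: [-2.4, -0.7, 3.5]
opening: -0.005
```

Call:
send_rows --twist '[[0, 0, 0], [0, 0, 0], [0, 0, 0], [0, 0, 0]]' --delta_pos '[[0, 0, -0.005], [0, 0, -0.005], [0, 0, -0.005], [0, 0, 0]]' --hand '[0, 0, 0, 0]'

```text
time_s: 3.82
ee_pos: [436.5, -275.7, 51.8]
orientation: [-90.0, -0.1, 91.0]
contact_force: [0.3, -0.5, -0.4]
opening: 0.001
```

Call:
send_rows --twist '[[0, 0, 0], [0, 0, 0], [0, 0, 0]]' --delta_pos '[[0, 0, -0.004], [0, 0, -0.004], [0, 0, 0]]' --hand '[0, 0, 0]'

```text
time_s: 4.2
ee_pos: [436.8, -275.7, 44.1]
orientation: [-90.0, -0.0, 91.0]
contact_force: [0.8, 0.6, 0.5]
opening: -0.005
```

```bash
python3 - <<'E'
from look import *
look('2',{'scene':(90,95,210,245,4),'top':(345,105,465,225,5)})
s=ctrl.state();print(s['ee_pos'],s['contact_force'])
E
```

```text
[ 436.33968304 -275.62835816   44.02251624] [ 0.36311022 -0.33413414 -0.06100598]
```

View pics/scene2.png

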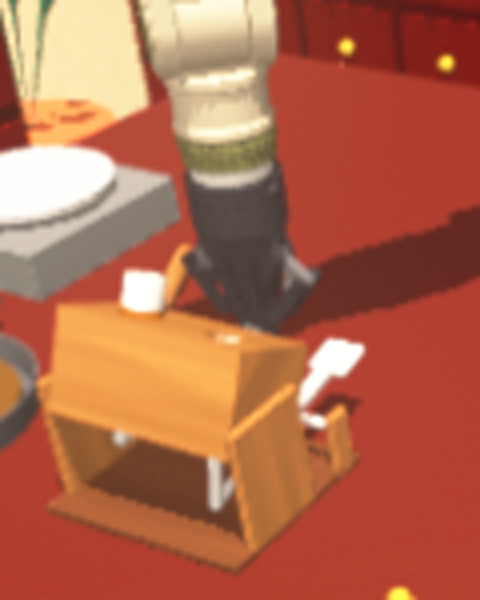

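View pics/top2.png

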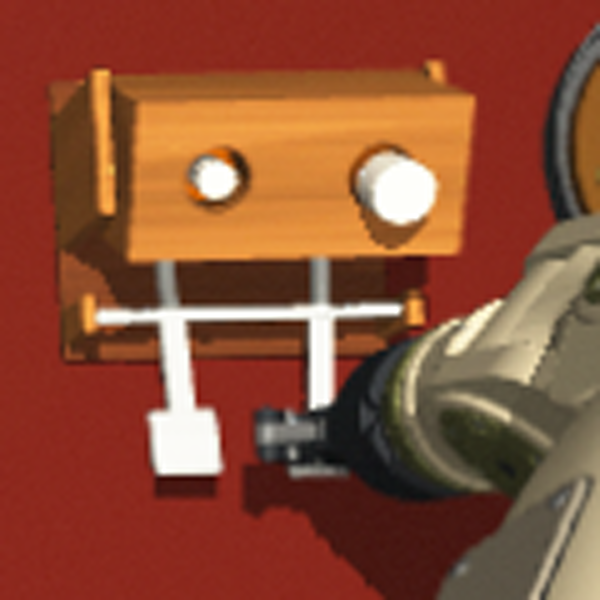

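Call:
send_rows --twist '[[0, 0, 0], [0, 0, 0], [0, 0, 0]]' --delta_pos '[[0, 0, -0.002], [0, 0, -0.0015], [0, 0, 0]]' --hand '[0, 0, 0]'

```text
time_s: 4.68
ee_pos: [436.5, -275.7, 42.6]
orientation: [-90.1, 0.0, 91.0]
contact_force: [-4.0, 3.8, 17.2]
opening: 0.002
```

Call:
send_rows --twist '[[0, 0, 0], [0, 0, 0], [0, 0, 0], [0.1, -6, 0], [0.1, -6, 0], [0.1, -6, 0], [0.1, -6, 0], [0, -1, 0]]' --delta_pos '[[0, 0, 0.02], [0, 0, 0.05], [0, 0, 0.05], [0.015, 0, 0.05], [0.01, 0, 0], [0, 0, 0], [0, 0, 0], [0, 0, 0]]' --hand '[0, 0, 0, 0.06, 0.06, 0.06, 0.06, 0.06]'

```text
time_s: 5.68
ee_pos: [459.8, -275.2, 209.9]
orientation: [-114.9, -0.0, 90.9]
contact_force: [-0.3, -0.0, -0.2]
opening: 0.707
```

```bash
python3 - <<'E'
from look import *
look('3',{'scene':(100,135,180,215,7),'top':(380,110,460,190,7)})
s=ctrl.state();print(s['ee_pos'],s['orientation'],s['contact_force'],s['qpos'])
E
```

```text
[ 460.8236126  -275.9049132   210.60336145] [-1.14926089e+02  8.04838700e-03  9.09364782e+01] [-0.31152683  0.09079086 -0.33384789] [-49.86028788   0.44102621 -27.68590787  45.49725618  19.05671091
 -48.03151455]
```

View pics/scene3.png

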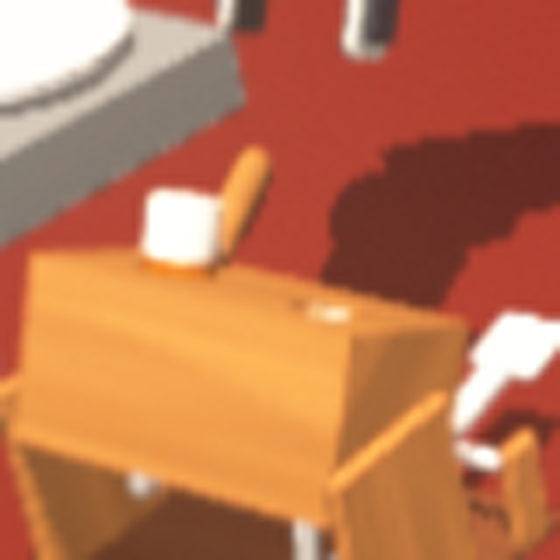

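View pics/top3.png

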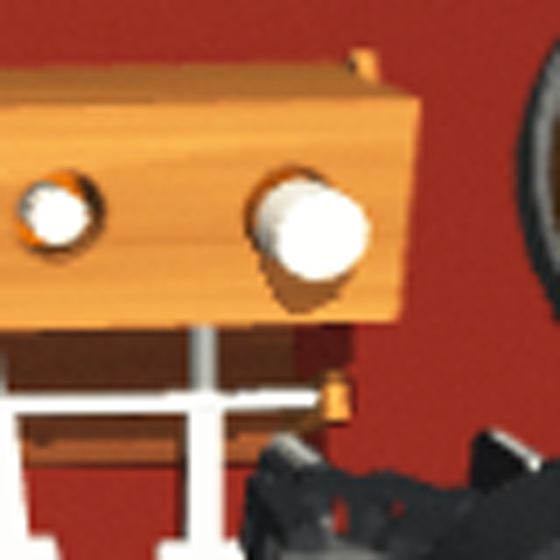

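```bash
python3 - <<'E'
from h import *
u,v=380+(319.5)/7-.5,110+(231.5)/7-.5
print(u,v,proj('top',[545.3,-274.6,167.5]))
z=np.load('top3.npz')['d'];print(pix('top',u,v,z[int(round(v)),int(round(u))]))
a=onz('top',u,v,167);print(a)
print('scene',100+182/7-.5,135+198/7-.5,proj('scene',[545.3,-274.6,167.5]))
zs=np.load('scene3.npz')['d']
print(pix('scene',125.5,163,zs[163,125]))
E
```

```text
425.14285714285717 142.57142857142856 [425.16407382 142.68563812]
[ 545.62093648 -274.64668168  167.28923433]
[ 545.68495933 -274.76084983  167.        ]
scene 125.5 162.78571428571428 [125.99886825 163.11499403]
[ 539.88298022 -282.41558518  163.55867818]
```

Call:
send_rows --twist '[[0, 0, 0], [0, 0, 0], [0, 0, 0], [0, 0, 0]]' --delta_pos '[[0.025, 0.001, -0.001], [0.025, 0, -0.003], [0.018, 0, -0.003], [0, 0, 0]]' --hand '[0.06, 0.06, 0.06, 0.06]'

```text
time_s: 6.28
ee_pos: [530.5, -274.5, 203.2]
orientation: [-114.9, -0.0, 91.1]
contact_force: [0.1, -0.4, 0.5]
opening: 0.702
```

```bash
python3 - <<'E'
from look import *
s=ctrl.state();print(s['ee_pos'],s['orientation'],s['contact_force'],s['opening'])
look('4',{'scene':(80,85,180,205,5),'top':(370,100,460,190,6)})
E
```

```text
[ 530.48500721 -274.54342079  203.24936747] [-1.14938947e+02 -7.91117522e-04  9.10929774e+01] [ 0.0951624  -0.41686723  0.46930269] 0.7018880638920959
```

View pics/scene4.png

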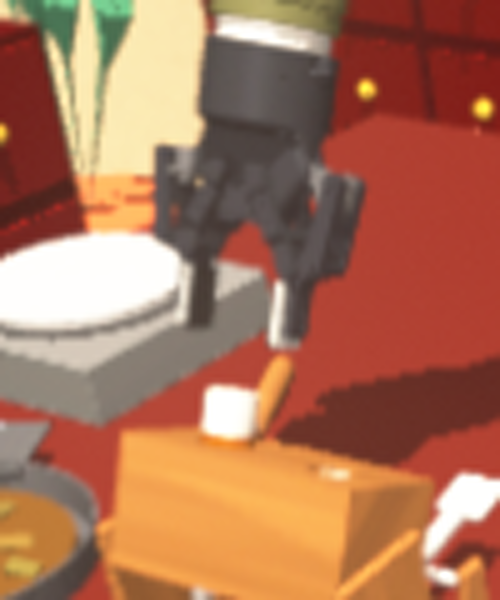

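View pics/top4.png

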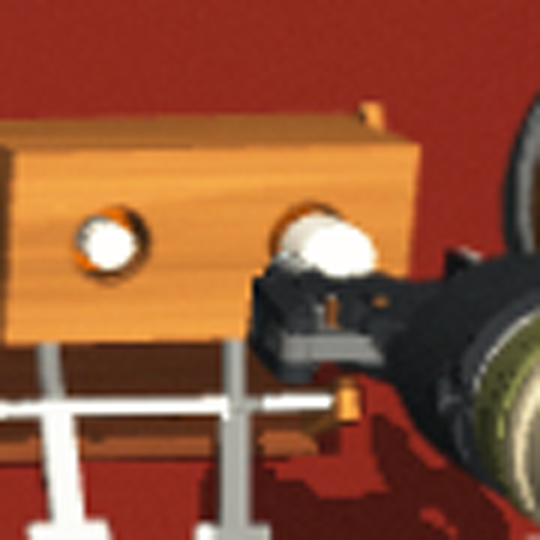

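Call:
send_rows --twist '[[0, 0, 0], [0, 0, 0], [0, 0, 0], [0, 0, 0]]' --delta_pos '[[0.0085, 0, -0.02], [0.0085, 0, -0.02], [0.004, 0, -0.0095], [0, 0, 0]]' --hand '[0.06, 0.06, 0.06, 0.06]'

```text
time_s: 6.88
ee_pos: [549.7, -274.6, 153.6]
orientation: [-114.9, -0.0, 91.0]
contact_force: [-0.0, 0.5, -0.2]
opening: 0.699
```

Call:
send_rows --twist '[[0, 0, 0], [0, 0, 0], [0, 0, 0], [0, 0, 0], [0, 0, 0], [0, 0, 0]]' --delta_pos '[[0, 0, 0], [0, 0, 0], [0, 0, 0], [0, 0, 0], [0, 0, 0], [0, 0, 0]]' --hand '[0.045, 0.035, 0.02, 0.01, 0, 0]'

```text
time_s: 7.62
ee_pos: [550.7, -275.1, 154.8]
orientation: [-115.1, 0.1, 91.0]
contact_force: [0.4, 0.1, 1.8]
opening: 0.328
```

```bash
python3 - <<'E'
from look import *
s=ctrl.state();print(s['ee_pos'],s['orientation'],s['contact_force'],s['opening'])
look('5',{'scene':(80,85,180,205,5)})
E
```

```text
[ 550.7045647  -275.12031489  154.76426219] [-1.15055541e+02  6.07830179e-02  9.09944018e+01] [0.44143199 0.12447194 1.79051156] 0.32825851161529535
```

View pics/scene5.png

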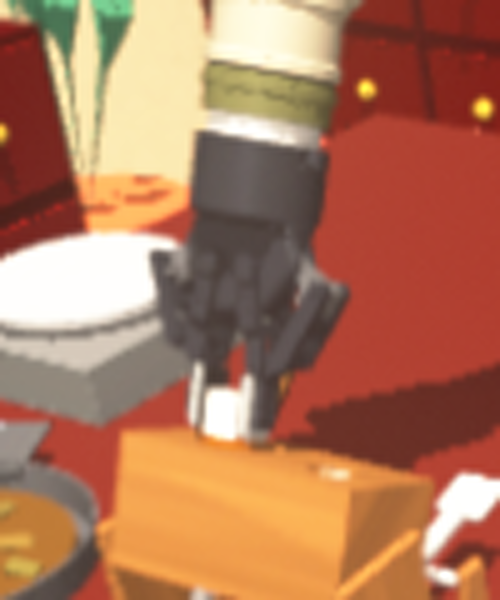

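Call:
send_rows --twist '[[0, 0, 0], [0, 0, 0], [0, 0, 0], [0, 0, 0], [0, 0, 0], [0, 0, 0]]' --delta_pos '[[-0.0042, 0, 0.009], [-0.0042, 0, 0.009], [-0.0051, 0, 0.0109], [-0.0051, 0, 0.0109], [-0.0085, 0, 0.0182], [0, 0, 0.03]]' --hand '[0, 0, 0, 0, 0, 0]'

```text
time_s: 8.43
ee_pos: [520.9, -273.5, 241.4]
orientation: [-114.8, -0.2, 90.9]
contact_force: [0.4, -0.8, -0.0]
opening: 0.331
```

```bash
python3 - <<'E'
from look import *
look('6',{'scene':(80,65,180,205,5),'top':(370,100,460,190,6)})
s=ctrl.state();print(s['ee_pos'],s['orientation'],s['contact_force'],s['opening'])
E
```

```text
[ 523.74136912 -275.73216259  246.1164215 ] [-115.19288163    0.21465141   90.9706092 ] [ 0.44927266  0.25382749 -0.26317162] 0.32962455130028817
```

View pics/scene6.png

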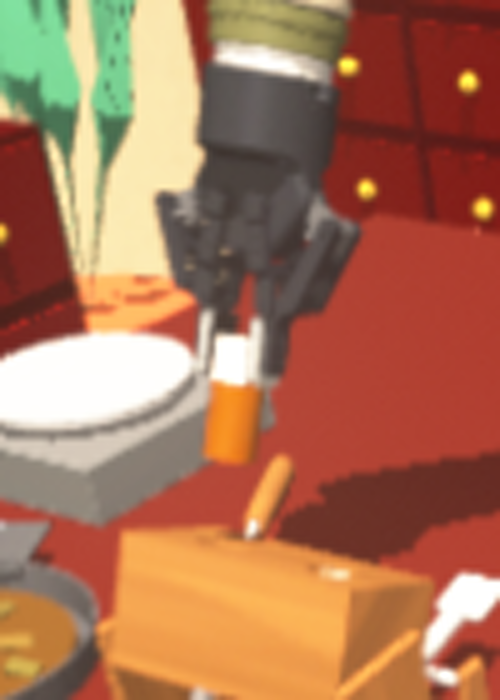

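Call:
send_rows --twist '[[0, 5, 0], [0, 5, 0], [0, 5, 0], [0, 5, 0], [0, 5, 0], [0, 0, 0], [0, 0, 0], [0, 0, 0]]' --delta_pos '[[0, 0.03, 0.01], [0.01, 0.05, 0], [0.01, 0.05, 0], [0.015, 0.05, 0], [0.015, 0.05, 0], [0.015, 0.05, 0], [0.015, 0.05, 0], [0.015, 0.05, 0]]' --hand '[0, 0, 0, 0, 0, 0, 0, 0]'

```text
time_s: 9.52
ee_pos: [617.6, 106.7, 251.2]
orientation: [-89.9, -0.4, 90.9]
contact_force: [0.7, -0.8, 0.3]
opening: 0.328
```

Call:
send_rows --twist '[[0, 0, 0], [0, 0, 0], [0, 0, 0], [0, 0, 0]]' --delta_pos '[[0, 0.04, -0.03], [0, 0.032, -0.04], [0, 0, -0.04], [0, 0, 0]]' --hand '[0, 0, 0, 0]'

```text
time_s: 10.02
ee_pos: [614.3, 177.0, 137.8]
orientation: [-89.4, -0.3, 91.0]
contact_force: [-0.1, 0.2, 0.4]
opening: 0.331
```

```bash
python3 - <<'E'
from look import *
s=ctrl.state();print(s['ee_pos'],s['orientation'],s['contact_force'],s['opening'])
look('7',{'scene':(210,180,310,290,5),'top':(190,80,290,170,6)})
s=ctrl.state();print(s['ee_pos'],s['orientation'])
E
```

```text
[614.29691819 176.96503304 137.83807016] [-89.43576819  -0.30585145  90.95534143] [-0.11038842  0.18837837  0.44880333] 0.3309610518541506
[617.84950143 176.75244871 142.64106395] [-89.93477169  -0.37811316  90.88704327]
```

View pics/scene7.png

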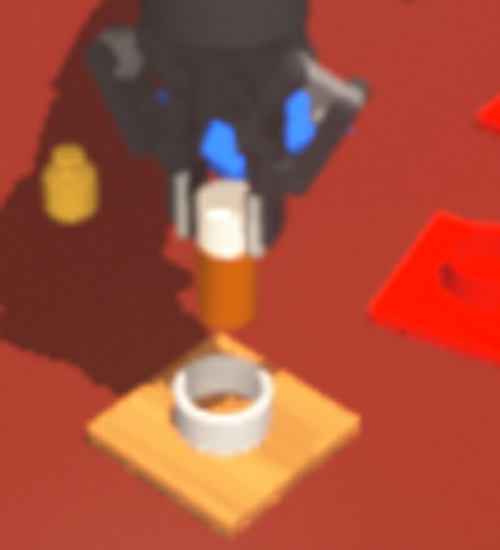

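View pics/top7.png

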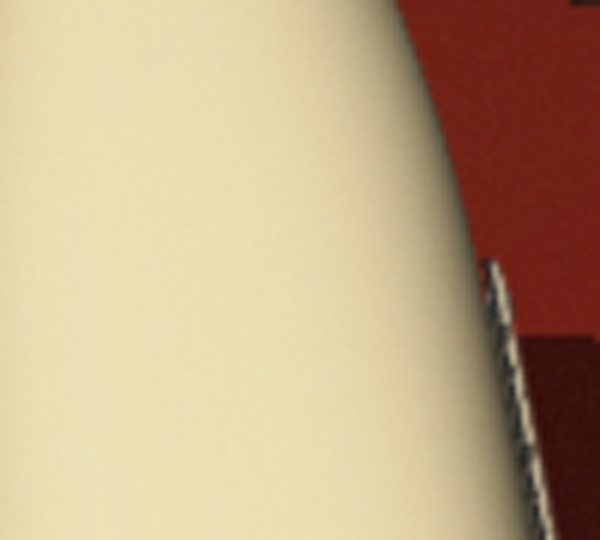

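```bash
python3 - <<'E'
from h import *
s=ctrl.state();p=s['ee_pos'];print(p,s['orientation'])
crop=lambda q:((q-[210,180])+.5)*5-.5
for dz in(-56.5,13.5): print('vial',dz,crop(proj('scene',p+[0.5,0,dz])))
for sx in(-15,15): print(crop(proj('scene',p+[0.5,sx,-56.5])))
print('rim',crop(proj('scene',[618.3,176.9,36])))
E
python3 -c "
import cv2;i=cv2.imread('pics/scene7.png')[150:460,120:320];cv2.imwrite('pics/z7.png',cv2.resize(i,None,fx=1.9,fy=1.9))"
```

```text
[617.84950143 176.75244871 142.64106395] [-89.93477169  -0.37811316  90.88704327]
vial -56.5 [220.57906409 308.46524277]
vial 13.5 [220.33655396 194.07304326]
[193.12023258 300.08478291]
[248.37590755 316.9449418 ]
rim [221.04548408 384.45781071]
```

View pics/z7.png

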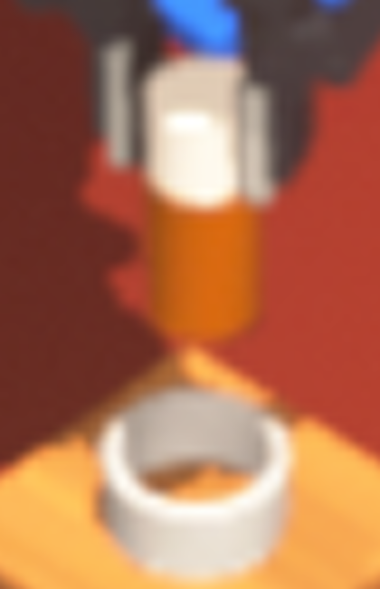

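```bash
python3 - <<'E'
from look import *
look('8',{'scene':(230,205,280,275,8)})
s=ctrl.state();p=s['ee_pos'];print(p,s['orientation'])
crop=lambda q:((q-[230,205])+.5)*8-.5
for dz in(-56.5,13.5): print('vial',dz,crop(proj('scene',p+[0.5,0,dz])))
print('rim',crop(proj('scene',[618.3,176.9,36])))
E
```

```text
[618.89167377 176.69725364 143.87492092] [-90.08855352  -0.4005346   90.86868796]
vial -56.5 [191.61387714 292.71649277]
vial 13.5 [191.15181857 109.32061529]
rim [193.97277453 415.43249713]
```

View pics/scene8.png

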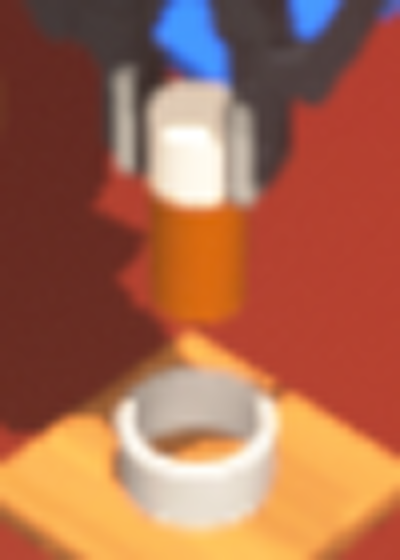

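Call:
send_rows --twist '[[0, 0, 0], [0, 0, 0], [0, 0, 0], [0, 0, 0], [0, 0, 0], [0, 0, 0]]' --delta_pos '[[0, 0, -0.02], [0, 0, -0.02], [0, 0, -0.01], [0, 0, -0.01], [0, 0, -0.005], [0, 0, 0]]' --hand '[0, 0, 0, 0, 0, 0]'

```text
time_s: 10.92
ee_pos: [618.3, 177.1, 77.3]
orientation: [-90.0, -0.4, 90.9]
contact_force: [1.4, -0.3, -0.3]
opening: 0.33
```

```bash
python3 - <<'E'
from look import *
look('9',{'scene':(230,205,280,275,8)})
s=ctrl.state();print(s['ee_pos'],s['orientation'],s['contact_force'],s['opening'])
E
```

```text
[618.41295412 177.13463786  77.63327844] [-90.02560321  -0.3956455   90.90749795] [-0.15132669 -0.02010935 -0.56841866] 0.33289293989147717
```

View pics/scene9.png

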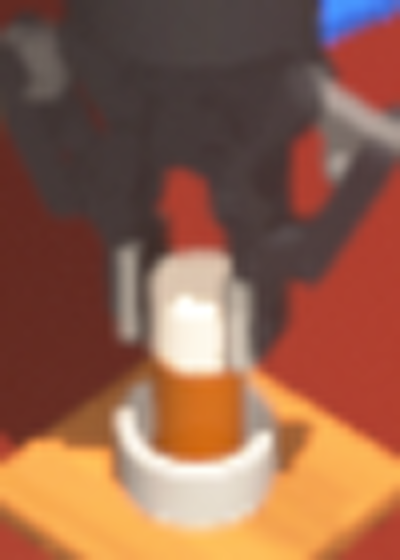

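The vial is inside the ring, central (vial x≈196, ring x≈196 in the crop). I'll now lower it slowly until it touches.

Call:
send_rows --twist '[[0, 0, 0], [0, 0, 0], [0, 0, 0], [0, 0, 0]]' --delta_pos '[[0, 0, -0.003], [0, 0, -0.003], [0, 0, -0.002], [0, 0, 0]]' --hand '[0, 0, 0, 0]'

```text
time_s: 11.48
ee_pos: [618.2, 177.2, 69.2]
orientation: [-90.0, -0.4, 90.9]
contact_force: [0.1, 0.0, -0.4]
opening: 0.331
```

Call:
send_rows --twist '[[0, 0, 0], [0, 0, 0]]' --delta_pos '[[0, 0, -0.001], [0, 0, 0]]' --hand '[0, 0]'

```text
time_s: 11.72
ee_pos: [618.5, 177.2, 69.0]
orientation: [-90.1, -0.4, 90.9]
contact_force: [-1.4, 0.5, 3.8]
opening: 0.332
```

Call:
send_rows --twist '[[0, 0, 0], [0, 0, 0]]' --delta_pos '[[0, 0, -0.001], [0, 0, 0]]' --hand '[0, 0]'

```text
time_s: 11.98
ee_pos: [618.7, 177.2, 69.0]
orientation: [-90.1, -0.4, 90.9]
contact_force: [-2.3, -0.1, 9.4]
opening: 0.331
```

```bash
python3 - <<'E'
from look import *
look('10',{'scene':(230,205,280,275,8)})
s=ctrl.state();print(s['ee_pos'],s['orientation'],s['contact_force'],s['opening'])
print(((proj('scene',[618.3,176.9,82])-[230,205])+.5)*8-.5)
E
```

```text
[618.6464958  177.18180499  68.99742697] [-90.10207097  -0.39579521  90.91078379] [-2.29920786 -0.48854068  9.79671044] 0.33069516540535215
[193.75039301 304.20926215]
```

View pics/scene10.png

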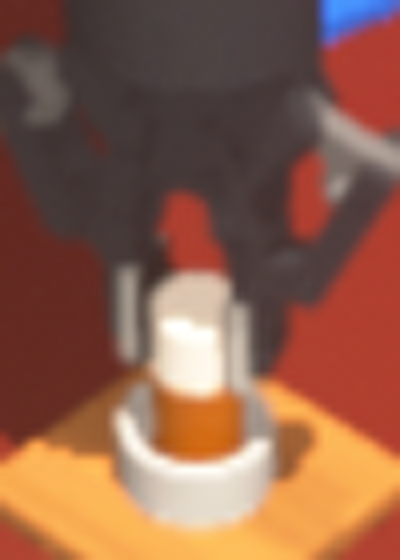

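Call:
send_rows --twist '[[0, 0, 0], [0, 0, 0], [0, 0, 0], [0, 0, 0], [0, 0, 0], [0, 0, 0], [0, 0, 0]]' --delta_pos '[[0, 0, 0], [0, 0, 0], [0, 0, 0], [0, 0, 0.01], [0, 0, 0.02], [0, 0, 0.03], [0, 0, 0.04]]' --hand '[0.038, 0.05, 0.06, 0.06, 0.06, 0.06, 0.06]'

```text
time_s: 12.9
ee_pos: [617.6, 177.0, 167.9]
orientation: [-89.9, -0.4, 90.9]
contact_force: [0.6, 0.8, -0.3]
opening: 0.702
```

Call:
send_rows --twist '[[0, 0, 0], [0, 0, 0], [0, 0, 0], [0, 0, 0], [0, 0, 0], [0, 0, 0]]' --delta_pos '[[-0.03, 0, 0.05], [-0.05, 0, 0], [-0.05, 0, 0], [-0.05, 0, 0], [-0.03, 0, 0], [0, 0, 0]]' --hand '[0.06, 0.06, 0.06, 0.06, 0.06, 0.06]'

```text
time_s: 13.65
ee_pos: [406.3, 177.2, 218.3]
orientation: [-90.0, -0.4, 91.0]
contact_force: [0.3, 0.4, -0.5]
opening: 0.701
```

```bash
python3 - <<'E'
from look import *
look('11',{'scene':(0,0,512,384,1.5),'top':(0,0,512,384,1.5)})
s=ctrl.state();print(s['time_s'],s['ee_pos'],s['contact_force'],s['opening'])
t=np.load('top11.npz')['im'];c=np.load('scene11.npz')['im']
f=lambda i,x,y,w:cv2.resize(i[y:y+w,x:x+w,::-1],(380,380),interpolation=cv2.INTER_CUBIC)
cv2.imwrite('pics/z11.png',np.hstack([f(t,208,98,60),f(c,225,230,60)]))
for z in(82,36): print(z,(proj('top',[618.3,176.9,z])-[208,98]+.5)*380/60,(proj('scene',[618.3,176.9,z])-[225,230]+.5)*380/60)
E
```

```text
13.75 [408.98474914 177.30127582 218.2589603 ] [ 0.09782224 -0.066054    0.06168397] 0.6991543860913801
82 [180.87734121 159.6162657 ] [185.4482278   82.89483254]
36 [188.71662514 188.51253437] [185.62427984 170.94656023]
```

View pics/z11.png

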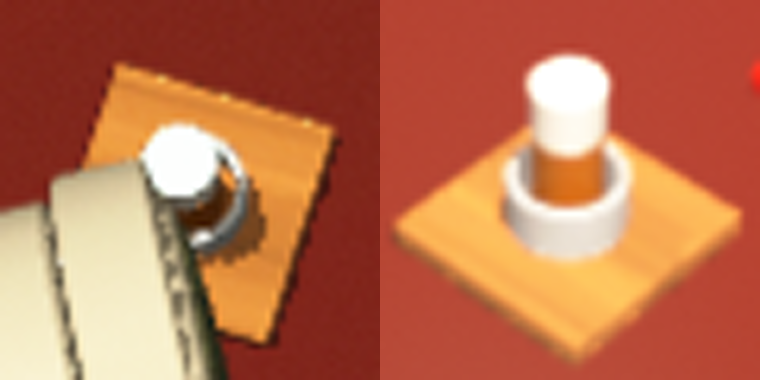

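View pics/top11.png

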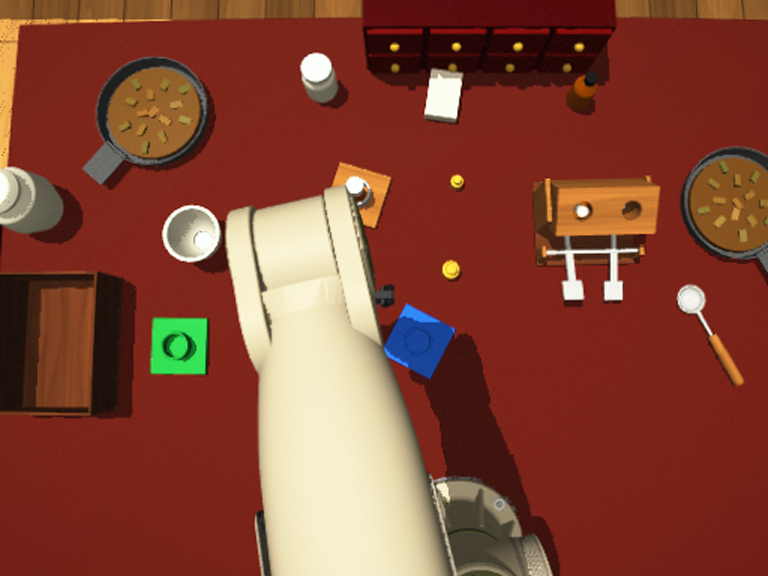

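```bash
python3 -c "
from plant import ctrl
print(ctrl.finish_job())"
```

```text
the job is handed in; nothing more can be done
None
```

The wide-capped vial is standing released in the steel ring on the wooden stand, and I handed the job in at about 14 s. `finish_job` reports no verdict, so the checks below are my own.

**What I did**
- I pressed the right lever, which belongs to the wide-capped vial, with the closed fingertips until it hit its stop. The tool was then at 42.6 mm and the force had risen to 17 N.
- After I let go, the vial stayed raised. Its cap top measured (545.6, −274.6, 167.3) mm, about 30 mm above the sloping face.
- I gripped the cap along the well's axis, drew the vial out, turned it upright and lowered it into the ring. I kept lowering until the tool stopped at 69.0 mm with about 10 N of upward force, then opened the fingers and backed away.

**Last checks**
- **Position:** from above, the cap centre is within about 1.5 enlarged-picture pixels (under 1 mm) of where a vial standing centred in the ring should appear.
- **Upright:** the vial looks upright in both views. In the hand it had seemed to lean about 1 degree.
- **Everything else:** the narrow-capped vial is still down in its well, the bystanders look unmoved, and the arm is clear of everything.

**Disagreements**
- The two cameras disagreed by 1–2.5 mm on the ring's centre and by up to 4 mm on the right paddle. I used the averaged ring position and the combined block fit, and both worked.
- The force readings were near zero for most of the lever press, although 3–5 N was expected.

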